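# Slide a cheese through the opening of the counter divider

## Robot

A 6-joint arm with a two-finger parallel gripper is mounted at the origin on a cart in front of the work surface, level with it; the furniture and walls round the work are solid. World frame = base frame: x ahead of the robot, y to its left, z up, the work surface at z = 0. Lengths are in mm, angles in degrees, forces in N, time in s.
With the tool pointing down it reaches from about 300 to 850 mm from the base axis. Payload 4.2 kg.
Tool frame: the origin (TCP) lies midway between the tips of the shut fingers; the grasp point (between the pads) lies 19 mm behind it (env.grasp_offset is the distance from the TCP to the grasp point, in mm); z points along the fingers, y is the line along which they close (so a half turn about z gives the same grasp; the last joint's range is limited). The gripper opens to 91 mm and grips with 3 to 60 N. Pads are 32 mm wide; open, the fingers measure 118 mm over their backs; the gripper's body (76 mm by 178 mm) begins 60 mm behind the grasp point.
Start: joints at [-73.109, 18.312, 89.639, -0, 72.044, -1.146], TCP at [178.038, -546.759, 213.976] pointing down, gripper open.
Joint ranges: [-177.97, 177.97], [-48.28, 115.42], [12.27, 149.76], [-77.06, 257.06], [2.81, 150.46], [-146.56, 146.56]. Speed limits (degrees/s): [147.25, 147.25, 180, 180, 180, 180].

## Interface

Orientations are given as [roll, pitch, yaw] about the fixed x, y, z axes, in that order (R = Rz(yaw) Ry(pitch) Rx(roll)).
In Python, from workcell import env, optics gives the robot as it stands. The module is installed in compiled form; this text tells all that it offers.
- The arm moves only by the tool send_rows, never from a script. Its argument "targets" is a list that holds one entry, the list of rows, each a list of 7 numbers: the turn, a rotation vector about the world's x, y, z scaled (see below), then the shift along the world's x, y, z scaled (see below), then the closure, from -1 (fully open) to 1 (shut). In form: [[[rx, ry, rz, x, y, z, gripper], ...]]. A call has 1 to 12 rows; each row shifts and turns the commanded pose from where the row before left it; what a row does not reach is not made up. The controller multiplies each number of a shift by 0.2 m and each number of a turn by pi/2 rad. A row lasts 1/10 s, in which the tool goes at most 50 mm and 8.59 degrees, less where a joint would pass 70% of its speed; a pose out of reach is approached as far as the arm can. A call with a number of a shift or a turn outside -1 to 1 is refused whole. A call with a gripper value outside its range is refused whole. The fingers move at their own pace and stop on an object; "grip_force" is the grip in N (left out, the last holds). Time passes only in rows, so rows that do not move let the fingers close. It gives the time, the measured TCP pose, the force, the opening and the grip force at its end, in the units of the state.
- env.state(): the state, without advancing time (a new reading comes with each control period).
- optics.grab_frame(name): name is "side" or "top" or "wrist"; returns (picture, depth): 400x640x3 uint8, red, green, blue; 400x640 float32, mm along the optical axis (not along the pixel's ray), 0 where there is no reading.
- optics.camera_info(name): a dict with "camera_matrix" (3x3 intrinsics, pixels), "R" (3x3) and "t" (3): a world point X has camera coordinates R X + t; the wrist camera has in their place "mount" (4x4, takes a point from camera to tool coordinates, whose origin is the TCP and whose axes are the flange's). Camera axes: x right, y down, z forward; pixel columns grow to the right and rows downward; lengths in mm; the calibration is good to about 2 mm. The wrist camera is an equidistant fisheye: a pixel r from the principal point sees the ray r / f radians off the axis. A picture is of the moment at which its call begins: read the wrist's pose just before it. camera_info takes no time and is no camera call.
- env.job_done(): hands the job in; it is judged then, once.
Trained networks look in the newest picture that a camera, given by its name, has taken for a name from the list of things; names that differ only in an ending like _2 or _b are one class to them, and where a whole thing is asked for, a point or a joint stands for the part that bears it (a point fixed in the world has none). Each returns a list of dicts, best first, with "conf" (0 to 1); they miss things now and then, are a little off and sometimes report something else, mostly with a low value. They report only what shows in the picture. A call takes as long as a camera call. They do not tell look-alikes from the thing itself.
- optics.silhouettes(camera, name): "mask" (400x640 bool, what is visible of it) and "at" ([column, row] in pixels, amid what is visible of it).
- optics.place_of(camera, name): "at" ([column, row] in pixels: a listed point, or the origin of a listed thing).
The state is a dict: "time_s": time; "qpos": joint angles; "qvel": joint speeds; "effort": joint torques, N m; "ee_pos": TCP position; "ee_rot": TCP orientation; "force": force on the tool from outside, world axes, zero at the start; "torque": the same for the moment, N m; "gripper_width": finger opening in mm; "gripper_force": force on a finger pad.
Only numpy, scipy, OpenCV 4.12 (cv2) and the standard library are available. Lean on these libraries where they do the work, as an engineer would, in place of code of your own. Each camera call takes 0.05 s, during which the arm holds its last target. There are 200 camera calls.

## Task

Push the small round grey cheese along the worktop, through the narrow opening in the middle of the low steel counter divider, and leave it standing wholly on the round dark mat on the other side. Only push it with the fingers: do not grasp, lift or tip it, and leave the carton, the pot, the cut of cheese and the marker pen beside the divider where they are.

Things in the scene. Friction and masses are not known exactly. Their poses are not given: they have to be found in the camera images.
- cheese: Whole small cheese with a grey rind: an upright round wheel, about 98 mm in diameter and 60 mm high, 0.3 to 0.57 kg, standing loose and flat on the worktop. Origin at the centre of its underside; its z axis is up.
- divider: Low steel divider fixed to the worktop: two rails in line with a 108 mm opening between the inner posts (round, 22 mm thick, 47 mm high, axes 65 mm either side of the origin; outer posts at 120 mm). Origin on the worktop mid-opening; x along the rails (away from the robot), y through the opening (to the robot's left). Bare flat floor. The cheese starts on its left or right, the mat is across.
- mat: Round dark mat, 160 mm in diameter, very thin: the cheese slides onto it as if it were bare worktop; origin at its centre, on the worktop. It lies on the side of the divider across from the cheese, up to 40 mm off the line through the middle of the opening.
- cracker_carton: Bystander: cracker carton, 57 x 63 mm and 70 mm high, loose beyond the far end of the divider, on its right side; origin at the centre of its underside.
- pot: Bystander: round sample pot, 72 mm wide and 71 mm high, loose beyond the far end of the divider, on its left side; origin at the centre of its underside.
- cheese_cut: Bystander: small cut of yellow cheese, 41 x 56 mm and 31 mm high, loose at the near end of the divider, on its right side; origin at the centre of its underside.
- pen: Bystander: capped marker pen, 130 mm long and 14 mm thick, lying along the y axis of the divider, loose at the near end of the divider, on its left side; origin at the centre of its underside.
Mind the look-alikes: they are no part of the job. What is shaped like the cheese but red is not meant.

How it is judged:
By the outcome, as a careful person would: the job done as asked, in the order asked, and still so for the second after the job is handed in, with the robot touching nothing.
It also fails if it takes over 64 s, if anything falls off the work surface, if the arm or the gripper's body presses on something with over 40 N, if the wrist force passes 120 N, or if a joint passes its speed limit or range.

## Working session

There is one attempt and no reset: what is moved stays moved. The work goes in short steps, Python scripts to look and compute and a tool call to move; the robot and the scene stay as the last step left them, time stands still between calls to the robot, and variables do not carry over. Pictures are saved under pics/ and viewed, at most 10 in all, crops included, and the job is handed in when it is done.

Besides the shell and the picture viewer there is one more tool, called as name(argument=value, ...) on one line, values as JSON. send_rows: Moves the arm, as the interface text tells. Its arguments: {"type":"object","properties":{"targets":{"type":"array"},"grip_force":{"type":"number"}},"required":["targets"]}

```bash
mkdir -p pics; cat > h.py <<'E'
import numpy as np, cv2
from workcell import env, optics
def world(cam,depth,mask):
    i=optics.camera_info(cam);K=np.array(i["camera_matrix"]);R=np.array(i["R"]);t=np.array(i["t"])
    v,u=np.nonzero(mask&(depth>0));z=depth[v,u]
    c=np.stack([(u-K[0,2])/K[0,0]*z,(v-K[1,2])/K[1,1]*z,z]);return (R.T@(c-t[:,None])).T
def onplane(cam,uv,z):
    i=optics.camera_info(cam);K=np.array(i["camera_matrix"]);R=np.array(i["R"]);t=np.array(i["t"])
    d=R.T@np.linalg.solve(K,[uv[0],uv[1],1.]);o=-R.T@t
    return o+d*(z-o[2])/d[2]
E
python3 - <<'E'
from h import *
p,d=optics.grab_frame("top")
cv2.imwrite("pics/top0.png",p[:,:,::-1]); np.savez("top0.npz",p=p,d=d)
for n in ["cheese","divider","mat","cracker_carton","pot","cheese_cut","pen"]:
    for s in optics.silhouettes("top",n)[:3]:
        w=world("top",d,s["mask"]); print(n,round(s["conf"],2),s["at"],w.shape[0],w.min(0).round(),w.max(0).round(),np.median(w,0).round())
    for s in optics.place_of("top",n)[:3]: print("  place",round(s["conf"],2),s["at"],onplane("top",s["at"],0).round())
p,d=optics.grab_frame("side"); cv2.imwrite("pics/side0.png",p[:,:,::-1])
print(env.state())
E
```

```text
cheese 0.84 [374.1, 178.2] 988 [ 537. -252.   -1.] [ 631. -148.   64.] [ 583. -195.   59.]
cheese 0.82 [435.9, 187.2] 1071 [ 514. -423.    7.] [ 608. -329.   65.] [ 560. -370.   59.]
cheese 0.8 [409.1, 232.7] 1038 [ 392. -338.   -5.] [ 490. -244.   64.] [ 442. -288.   59.]
  place 0.76 [370.3, 181.0] [ 584. -195.    0.]
  place 0.75 [407.5, 230.6] [ 442. -302.    0.]
  place 0.75 [432.3, 191.2] [ 556. -374.    0.]
divider 0.7 [287.6, 169.6] 333 [413.  21.  -4.] [664.  57.  52.] [602.  37.  41.]
  place 0.47 [220.3, 189.3] [556. 241.   0.]
mat 0.56 [219.0, 192.4] 2313 [478. 164.  -5.] [630. 321.  10.] [554. 243.   2.]
  place 0.58 [218.2, 189.4] [555. 247.   0.]
  place 0.71 [316.6, 153.4] [663. -38.   0.]
pot 0.73 [249.3, 148.5] 585 [622. 103.  -3.] [695. 192.  76.] [656. 139.  69.]
cheese_cut 0.76 [324.5, 238.6] 273 [399. -91.  -4.] [444. -34.  35.] [422. -62.  29.]
  place 0.6 [325.0, 238.6] [416. -65.   0.]
  place 0.19 [314.9, 153.2] [664. -33.   0.]
pen 0.73 [254.4, 238.1] 161 [398.  72.  -0.] [422. 192.  16.] [410. 138.  11.]
pen 0.64 [247.3, 149.9] 570 [622. 103.  -3.] [695. 191.  76.] [656. 140.  69.]
{'time_s': 0.8, 'qpos': array([-7.31111135e+01,  1.83094981e+01,  8.96397975e+01, -9.98913231e-04,
        7.20450133e+01, -1.14495389e+00]), 'qvel': array([ 0.08100336,  0.01828854, -0.07543978, -0.04961242, -0.00239066,
       -0.04821033]), 'effort': array([ 1.00823141e-03, -4.12300265e+01, -2.32220542e+01,  7.30406027e-02,
        3.75501963e-02, -1.20440882e-05]), 'ee_pos': array([ 178.01249969, -546.75147969,  213.99461167]), 'ee_rot': array([1.79994329e+02, 1.06382451e-03, 1.80341482e+01]), 'force': array([-0.04249575,  0.28555797,  0.25042142]), 'torque': array([-0.03494705, -0.01541191, -0.0213937 ]), 'gripper_force': 0.0, 'gripper_width': 91.15482555481425}
```

View pics/top0.png

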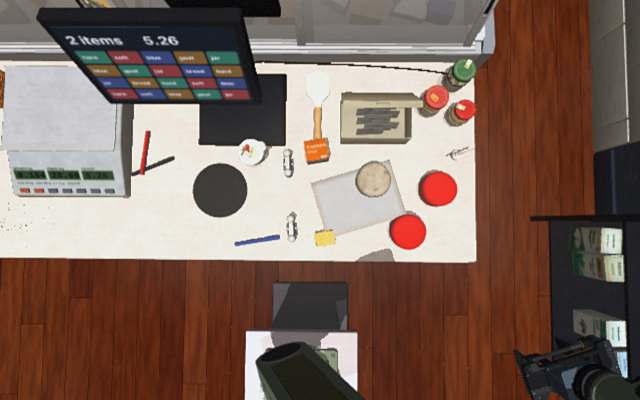

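View pics/side0.png

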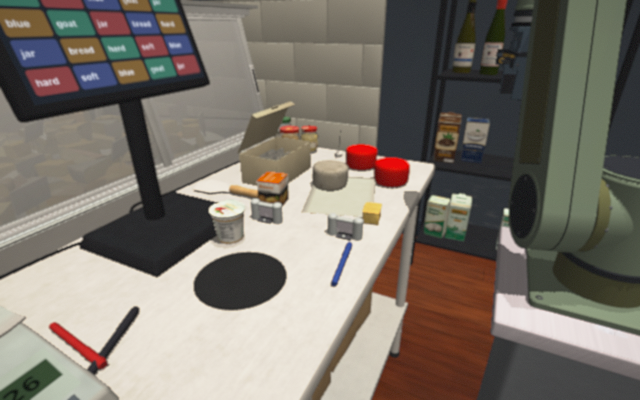

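Cheese-shaped candidates in the top view are grey at (374,178), red at (437,188) and red at (408,232). The grey one fits the description. The divider shows as two short rails at (288,163) and (291,227), with the mat at (219,190). I'll confirm this in one crop and fit the shapes.

```bash
cat >> h.py <<'E'
def circ(P):
    A=np.c_[2*P,np.ones(len(P))];s=np.linalg.lstsq(A,(P**2).sum(1),rcond=None)[0]
    return s[:2],np.sqrt(s[2]+s[0]**2+s[1]**2)
def cheese(cam="top",box=None):
    p,d=optics.grab_frame(cam)
    W=world(cam,d,np.ones(d.shape,bool)); 
    m=(W[:,2]>52)&(W[:,2]<66)&np.all((W[:,:2]>box[0])&(W[:,:2]<box[1]),1)
    c,r=cv2.minEnclosingCircle(W[m,:2].astype(np.float32)); return np.array(c),r,W[m,:2].mean(0),m.sum()
E
python3 - <<'E'
from h import *
f=np.load("top0.npz");p,d=f["p"],f["d"]
cv2.imwrite("pics/crop.png",cv2.resize(p[120:260,190:470],None,fx=2.8,fy=2.8,interpolation=cv2.INTER_CUBIC)[:,:,::-1])
W=world("top",d,np.ones(d.shape,bool))
m=(W[:,2]>15)&(W[:,2]<60)&(W[:,0]>380)&(W[:,0]<700)&(W[:,1]>0)&(W[:,1]<85)
Q=W[m];
for lo,hi in((380,530),(530,720)):
    q=Q[(Q[:,0]>lo)&(Q[:,0]<hi)&(Q[:,2]>38)]; print(len(q),q.min(0).round(1),q.max(0).round(1),q.mean(0).round(1)); c=cv2.minAreaRect(q[:,:2].astype(np.float32));print(c)
q=Q[Q[:,2]>38];print(cv2.fitLine(q[:,:2].astype(np.float32),cv2.DIST_HUBER,0,.01,.01).ravel())
print(cheese(box=np.array([[520,-265],[650,-135]])))
s=optics.silhouettes("top","mat")[0]["mask"].astype(np.uint8)
c=cv2.findContours(s,0,1)[0];c=max(c,key=len)[:,0]
e=cv2.fitEllipse(c);print("mat",onplane("top",e[0],0),e)
for n,b in {"monitor":(0,260,0,105),"box":(335,425,90,145)}.items():
    mm=np.zeros(d.shape,bool);mm[b[2]:b[3],b[0]:b[1]]=1;w=world("top",d,mm);w=w[w[:,2]>60];print(n,np.percentile(w,[1,50,99],0).round())
E
```

```text
139 [410.2  20.7  38.2] [482.3  43.5  50.6] [447.   31.3  43.1]
((446.211181640625, 32.08182144165039), (72.59690856933594, 19.839279174804688), 2.980576515197754)
135 [594.   32.   38.1] [667.6  55.4  52. ] [629.6  44.2  43. ]
((630.9818725585938, 43.58221435546875), (74.23348999023438, 19.816097259521484), 3.703732967376709)
[9.9739510e-01 7.2132058e-02 5.3718903e+02 3.7503166e+01]
(array([ 584.42895508, -197.10577393]), 48.19074249267578, array([ 583.7611169 , -196.59328578]), np.int64(930))
mat [555.18074127 243.87450394   0.        ] ((219.27932739257812, 189.4014434814453), (54.3866081237793, 54.81572723388672), 31.78387451171875)
monitor [[717.  76.  72.]
 [776. 284. 404.]
 [999. 810. 512.]]
box [[ 693. -329.   61.]
 [ 758. -206.  159.]
 [ 816. -104.  199.]]
```

View pics/crop.png

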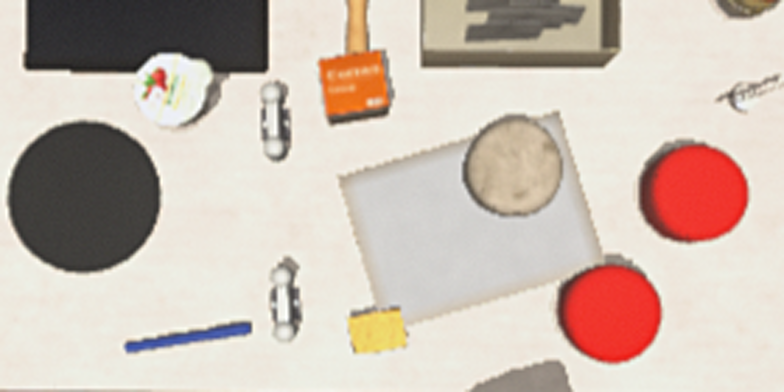

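The crop confirms it: the grey rind wheel is at crop (513,165), which is top-view (374,178), and the other two wheels are plainly red. My plan is to cage-push with the fingers about 52 mm apart and their line across the push direction. First I move high above the start spot behind the cheese.

send_rows(targets=[[[0,0,0.081,0.178,0.1125,0,-0.15],[0,0,0.081,0.178,0.1125,0,-0.15],[0,0,0.081,0.178,0.1125,0,-0.15],[0,0,0.081,0.178,0.1125,0,-0.15],[0,0,0.081,0.178,0.1125,0,-0.15],[0,0,0.081,0.178,0.1125,0,-0.15],[0,0,0.081,0.178,0.1125,0,-0.15],[0,0,0.081,0.178,0.1125,0,-0.15],[0,0,0.081,0.178,0.1125,0,-0.15],[0,0,0.081,0.178,0.1125,0,-0.15],[0,0,0.081,0.178,0.1125,0,-0.15],[0,0,0.081,0.178,0.1125,0,-0.15]]])

```text
time_s: 2.1
ee_pos: [606.6, -275.6, 214.0]
ee_rot: [180.0, 0.0, 105.8]
force: [-0.2, -0.7, 0.6]
gripper_width: 52.6
gripper_force: 0.0
```

```bash
python3 - <<'E'
from h import *
f=np.load("top0.npz");d=f["d"]
mm=np.zeros(d.shape,bool);mm[70:150,325:440]=1;w=world("top",d,mm)
for z in (60,75,85,100,130,160):
    q=w[w[:,2]>z];print(z,np.percentile(q,[.5,99.5],0).round()[:,:2].tolist())
s=env.state();print({k:np.round(s[k],1) for k in("time_s","ee_pos","ee_rot","qpos","force","gripper_width")})
E
```

```text
60 [[673.0, -365.0], [830.0, -62.0]]
75 [[693.0, -365.0], [830.0, -104.0]]
85 [[693.0, -365.0], [830.0, -104.0]]
100 [[745.0, -359.0], [821.0, -103.0]]
130 [[745.0, -294.0], [793.0, -103.0]]
160 [[745.0, -294.0], [778.0, -103.0]]
{'time_s': np.float64(2.1), 'ee_pos': array([ 606.6, -275.6,  214. ]), 'ee_rot': array([180. ,   0. , 105.8]), 'qpos': array([-25.4,  26.7,  76.5,  -0. ,  76.8, -41.2]), 'force': array([-0.2, -0.7,  0.6]), 'gripper_width': np.float64(52.6)}
```

send_rows(targets=[[[0,0,-0.049,-0.032,-0.01,0,-0.15],[0,0,-0.049,-0.032,-0.01,0,-0.15],[0,0,0,0,0,-0.18,-0.15],[0,0,0,0,0,-0.18,-0.15],[0,0,0,0,0,-0.18,-0.15],[0,0,0,0,0,-0.16,-0.15],[0,0,0,0,0,-0.14,-0.15],[0,0,0,0,0,-0.1,-0.15],[0,0,0,0,0,0,-0.15]]])

```text
time_s: 3.0
ee_pos: [590.3, -279.7, 22.6]
ee_rot: [-179.7, -0.2, 96.7]
force: [-0.9, -0.6, -0.2]
gripper_width: 52.7
gripper_force: 0.0
```

```bash
python3 - <<'E'
from h import *
p,d=optics.grab_frame("top")
cv2.imwrite("pics/a.png",p[100:260,190:470,::-1].repeat(2,0).repeat(2,1))
s=env.state();print({k:np.round(s[k],1) for k in("time_s","ee_pos","ee_rot","qpos","force","gripper_width")})
E
```

```text
{'time_s': np.float64(3.0), 'ee_pos': array([ 591.6, -280.4,   24.7]), 'ee_rot': array([-1.799e+02, -1.000e-01,  9.670e+01]), 'qpos': array([-26.4,  34.5,  91.9,   0. ,  53.8, -33.1]), 'force': array([ 1.1,  0.3, -0.3]), 'gripper_width': np.float64(52.3)}
```

View pics/a.png

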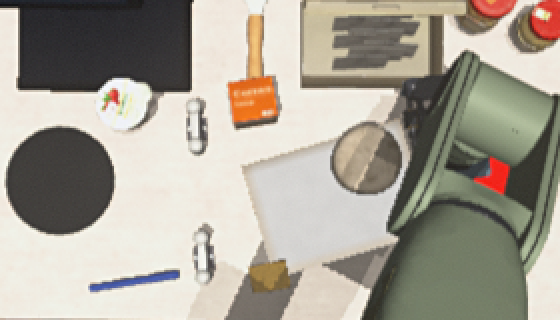

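The view shows the fingers just behind the grey cheese at about (366,158), and the path left to the opening is clear. Starting the push.

send_rows(targets=[[[0,0,0,-0.005,0.04,0,-0.15],[0,0,0,-0.005,0.04,0,-0.15],[0,0,0,-0.005,0.04,0,-0.15],[0,0,0,-0.01,0.04,0,-0.15],[0,0,0,-0.01,0.04,0,-0.15],[0,0,0,-0.01,0.04,0,-0.15],[0,0,0,-0.01,0.04,0,-0.15],[0,0,0,-0.01,0.04,0,-0.15],[0,0,0,-0.01,0.04,0,-0.15],[0,0,0,-0.01,0.04,0,-0.15],[0,0,0,-0.01,0.04,0,-0.15],[0,0,0,0,0,0,-0.15]]])

```text
time_s: 4.25
ee_pos: [573.5, -191.7, 26.3]
ee_rot: [180.0, -0.0, 96.7]
force: [1.1, -1.0, 2.0]
gripper_width: 52.6
gripper_force: 1.1
```

```bash
cat >> h.py <<'E'
O=np.array([538.6,37.8]);X=np.array([.9977,.068]);Y=np.array([-.068,.9977])
def report(name=None,lo=(480,-265),hi=(650,330)):
    p,d=optics.grab_frame("top")
    s=env.state();tcp=s["ee_pos"][:2];a=np.radians(s["ee_rot"][2])
    W=world("top",d,np.ones(d.shape,bool));idx=np.nonzero(d>0)
    col=p[idx].astype(int)
    ax=np.array([np.cos(a),np.sin(a)]);rel=(W[:,:2]-tcp)
    m=(W[:,2]>54)&(W[:,2]<65)&(rel@ax>0)&(np.hypot(*(rel-ax*58).T)<62)
    q=W[m,:2].astype(np.float32);h=cv2.convexHull(q)[:,0]
    # robust circle of known radius
    from scipy.optimize import least_squares
    c0=q.mean(0);  
    c,r=cv2.minEnclosingCircle(q);c=np.array(c)
    print("t",s["time_s"],"tcp",s["ee_pos"].round(1),"rot",s["ee_rot"].round(1),"F",s["force"].round(1),"w",s["gripper_width"].round(1))
    print("cheese enc",c.round(1),"r",round(r,1),"mean",c0.round(1),m.sum(),"in tool: along",((c-tcp)@ax).round(1),"lat",((c-tcp)@[ax[1],-ax[0]]).round(1))
    print("divider-local",((c-O)@X).round(1),((c-O)@Y).round(1), "mean-based",((c0-O)@X).round(1),((c0-O)@Y).round(1),"mat off",(c-[555.2,243.9]).round(1))
    if name: cv2.imwrite("pics/%s.png"%name,p[100:260,150:430,::-1].repeat(2,0).repeat(2,1))
E
python3 -c "
from h import *
report('b')"
```

```text
Traceback (most recent call last):
  File "h.py", line 32, in report
    print("t",s["time_s"],"tcp",s["ee_pos"].round(1),"rot",s["ee_rot"].round(1),"F",s["force"].round(1),"w",s["gripper_width"].round(1))
                                                                                                            ^^^^^^^^^^^^^^^^^^^^^^^^
AttributeError: 'float' object has no attribute 'round'
```

```bash
sed -i 's/,"w",s\["gripper_width"\].round(1)//; s/\.round(1),"lat",/,"lat",/; s/@\[ax\[1\],-ax\[0\]\]).round(1))/@[ax[1],-ax[0]]))/' h.py
python3 -c "
from h import *
report('b')"
```

```text
t 4.35 tcp [ 573.3 -191.9   25.8] rot [-1.80e+02 -1.00e-01  9.67e+01] F [ 1.6 -1.3  0.6]
cheese enc [ 571.2 -132.5] r 46.5 mean [ 573.8 -120.7] 537 in tool: along 59.25499931365128 lat 4.825956673491753
divider-local 20.9 -172.1 mean-based 24.4 -160.5 mat off [  16.  -376.4]
```

View pics/b.png

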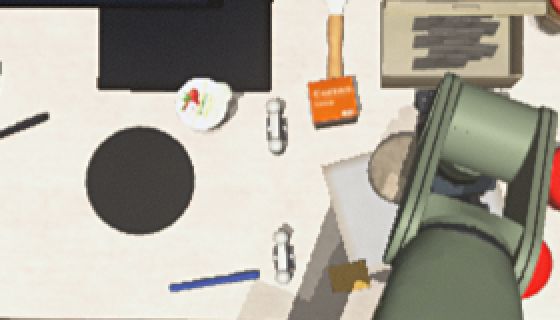

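```bash
cat >> h.py <<'E'
def fit(R0=48.0,name=None):
    from scipy.optimize import least_squares
    p,d=optics.grab_frame("top");s=env.state();tcp=s["ee_pos"][:2];a=np.radians(s["ee_rot"][2])
    W=world("top",d,np.ones(d.shape,bool));ax=np.array([np.cos(a),np.sin(a)]);lat=np.array([ax[1],-ax[0]])
    m=(W[:,2]>54)&(W[:,2]<65)&(np.hypot(*(W[:,:2]-tcp-ax*58).T)<62);q=W[m,:2]
    c=tcp+58*ax
    for _ in range(6):
        v=q-c;th=np.degrees(np.arctan2(v@lat,v@ax));r=np.hypot(*v.T)
        e=np.array([q[k][np.argmax(r[k])] for b in range(-70,100,8) if (k:=(th>=b)&(th<b+8)).any()])
        c=least_squares(lambda c:np.hypot(*(e-c).T)-R0,c,loss="soft_l1",f_scale=1.).x
    res=np.hypot(*(e-c).T)-R0
    print("t",s["time_s"],"tcp",s["ee_pos"].round(1),"yaw",s["ee_rot"][2].round(1),"F",s["force"].round(1))
    print("cheese",c.round(1),"rms",res.std().round(1),len(e),"tool along %.1f lat %.1f"%((c-tcp)@ax,(c-tcp)@lat),"div-local",((c-O)@X).round(1),((c-O)@Y).round(1),"mat off",(c-[555.2,243.9]).round(1))
    if name: cv2.imwrite("pics/%s.png"%name,p[100:260,150:430,::-1].repeat(2,0).repeat(2,1))
E
python3 -c "
from h import *
fit();fit()"
```

```text
t 4.4 tcp [ 573.1 -192.    25.6] yaw 96.7 F [1.5 0.  0.9]
cheese [ 569.2 -138.8] rms 1.1 22 tool along 53.3 lat 2.4 div-local 18.5 -178.3 mat off [  14.  -382.7]
t 4.45 tcp [ 573.  -192.2   25.5] yaw 96.7 F [ 0.6 -0.7 -0.1]
cheese [ 568.9 -139.1] rms 1.1 22 tool along 53.2 lat 2.1 div-local 18.2 -178.5 mat off [  13.7 -383. ]
```

send_rows(targets=[[[0,0,0,-0.0124,0.042,0,-0.15],[0,0,0,-0.0124,0.042,0,-0.15],[0,0,0,-0.0124,0.042,0,-0.15],[0,0,0,-0.0124,0.042,0,-0.15],[0,0,0,-0.0124,0.042,0,-0.15],[0,0,-0.006,-0.0124,0.042,0,-0.15],[0,0,-0.006,-0.0124,0.042,0,-0.15],[0,0,-0.006,-0.0124,0.042,0,-0.15],[0,0,-0.006,-0.0124,0.042,0,-0.15],[0,0,-0.007,-0.0124,0.042,0,-0.15],[0,0,0,-0.0124,0.042,0,-0.15],[0,0,0,0,0,0,-0.15]]])

```text
time_s: 5.65
ee_pos: [545.4, -98.7, 25.7]
ee_rot: [-179.9, -0.1, 93.9]
force: [0.9, -1.0, -0.2]
gripper_width: 52.4
gripper_force: 0.4
```

```bash
python3 -c "
from h import *
fit(name='c');fit()"
```

```text
t 5.7 tcp [545.3 -99.1  25.6] yaw 93.9 F [ 1.4 -0.4 -0.4]
cheese [543.5 -44.8] rms 1.2 14 tool along 54.3 lat 1.9 div-local -0.8 -82.7 mat off [ -11.7 -288.7]
t 5.75 tcp [545.3 -99.4  25.5] yaw 93.9 F [ 0.4 -0.2 -0.6]
cheese [544.1 -45.9] rms 1.1 15 tool along 53.4 lat 2.5 div-local -0.2 -83.9 mat off [ -11.1 -289.8]
```

View pics/c.png

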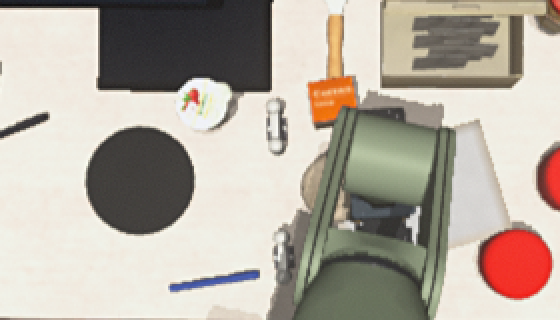

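send_rows(targets=[[[0,0,0,-0.0024,0.035,0,-0.15],[0,0,0,-0.0024,0.035,0,-0.15],[0,0,0,-0.0024,0.035,0,-0.15],[0,0,0,-0.0024,0.035,0,-0.15],[0,0,0,-0.0024,0.035,0,-0.15],[0,0,0,-0.0024,0.035,0,-0.15],[0,0,0,-0.0024,0.035,0,-0.15],[0,0,0,-0.0024,0.035,0,-0.15],[0,0,0,-0.0024,0.035,0,-0.15],[0,0,0,0,0,0,-0.15]]])

```text
time_s: 6.75
ee_pos: [541.6, -36.1, 25.8]
ee_rot: [-180.0, -0.1, 93.9]
force: [1.4, 0.4, -0.0]
gripper_width: 52.6
gripper_force: 0.5
```

```bash
python3 -c "
from h import *
fit();fit()
p,d=optics.grab_frame('side');cv2.imwrite('pics/d.png',cv2.resize(p[120:300,180:440],None,fx=3,fy=3)[:,:,::-1])"
```

```text
t 6.8 tcp [541.5 -36.3  25.7] yaw 93.9 F [ 0.3 -1.5 -0.3]
cheese [514.1 -14.7] rms 8.9 9 tool along 23.4 lat -25.9 div-local -28.0 -50.7 mat off [ -41.1 -258.6]
t 6.85 tcp [541.5 -36.5  25.6] yaw 93.9 F [ 0.4 -0.4  1. ]
cheese [483.9  -6.1] rms 4.4 7 tool along 34.2 lat -55.3 div-local -57.5 -40.1 mat off [ -71.3 -250. ]
```

View pics/d.png

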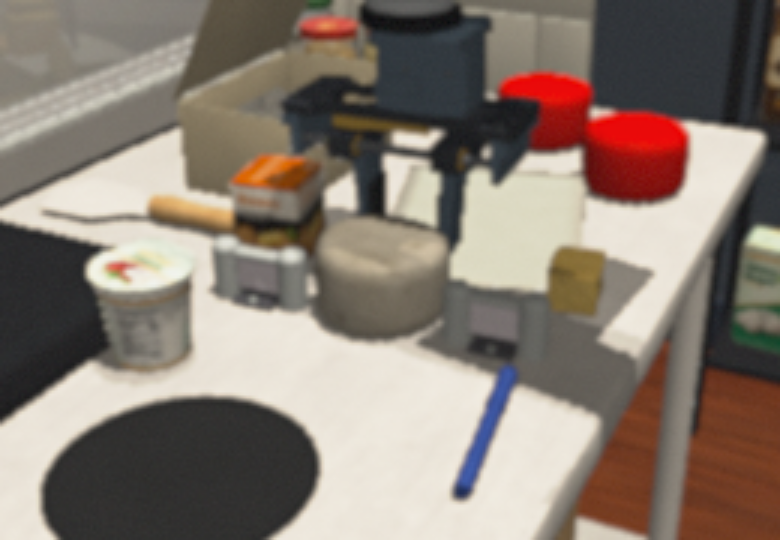

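The side view shows the cheese entering the opening between the two inner posts (crop about (380,275)). It is upright and both finger contacts are nested. Continuing straight along the divider's y.

send_rows(targets=[[[0,0,0,-0.0024,0.03,0,-0.15],[0,0,0,-0.0024,0.03,0,-0.15],[0,0,0,-0.0024,0.03,0,-0.15],[0,0,0,-0.0024,0.03,0,-0.15],[0,0,0,-0.0024,0.03,0,-0.15],[0,0,0,0,0,0,-0.15]]])

```text
time_s: 7.5
ee_pos: [539.3, -6.3, 25.9]
ee_rot: [-180.0, -0.0, 93.9]
force: [-0.1, -1.2, 0.2]
gripper_width: 52.3
gripper_force: 0.7
```

```bash
cat >> h.py <<'E'
def sfit(R0=48.5,name=None):
    from scipy.optimize import least_squares
    p,d=optics.grab_frame("side");s=env.state();tcp=s["ee_pos"][:2];a=np.radians(s["ee_rot"][2])
    ax=np.array([np.cos(a),np.sin(a)]);lat=np.array([ax[1],-ax[0]])
    W=world("side",d,np.ones(d.shape,bool));n=np.hypot(*(W[:,:2]-tcp-ax*54).T)
    q=W[(W[:,2]>18)&(W[:,2]<48)&(n<56)&((W[:,:2]-tcp)@ax>54),:2]
    c=least_squares(lambda c:np.hypot(*(q-c).T)-R0,tcp+54*ax,loss="soft_l1",f_scale=2.).x
    print("t",s["time_s"],"tcp",s["ee_pos"].round(1),"yaw",s["ee_rot"][2].round(1),"F",s["force"].round(1))
    print("side: cheese",c.round(1),len(q),"tool along %.1f lat %.1f"%((c-tcp)@ax,(c-tcp)@lat),"div-local",((c-O)@X).round(1),((c-O)@Y).round(1),"mat off",(c-[555.2,243.9]).round(1))
    if name: cv2.imwrite("pics/%s.png"%name,cv2.resize(p[120:320,160:440],None,fx=2.8,fy=2.8)[:,:,::-1])
E
python3 -c "
from h import *
sfit('side' and 48.5)"
```

```text
t 7.55 tcp [539.3  -6.5  25.8] yaw 93.9 F [ 1.  -0.4 -0.4]
side: cheese [534.9  50.3] 574 tool along 56.9 lat -0.5 div-local -2.8 12.7 mat off [ -20.3 -193.6]
```

send_rows(targets=[[[0,0,0,-0.001,0.036,0,-0.15],[0,0,0,-0.001,0.036,0,-0.15],[0,0,0,-0.001,0.036,0,-0.15],[0,0,0,-0.001,0.036,0,-0.15],[0,0,0,-0.001,0.036,0,-0.15],[0,0,0,-0.001,0.036,0,-0.15],[0,0,0,-0.001,0.036,0,-0.15],[0,0,0,-0.001,0.036,0,-0.15],[0,0,0,-0.001,0.036,0,-0.15],[0,0,0,-0.001,0.036,0,-0.15],[0,0,0,-0.001,0.036,0,-0.15],[0,0,0,0,0,0,-0.15]]])

```text
time_s: 8.75
ee_pos: [537.1, 73.2, 25.8]
ee_rot: [-180.0, -0.1, 93.9]
force: [0.6, -1.0, -0.4]
gripper_width: 52.8
gripper_force: 0.4
```

```bash
python3 -c "
from h import *
sfit();fit(name='e')"
```

```text
t 8.8 tcp [537.1  72.8  25.8] yaw 93.9 F [ 0.5 -0.2 -0.7]
side: cheese [532.6 129.7] 667 tool along 57.1 lat -0.6 div-local 0.3 92.1 mat off [ -22.6 -114.2]
t 8.85 tcp [537.   72.6  25.7] yaw 93.9 F [-0.7 -0.4 -1.4]
cheese [539.8 130.6] rms 0.5 4 tool along 57.8 lat 6.7 div-local 7.5 92.5 mat off [ -15.4 -113.3]
```

View pics/e.png

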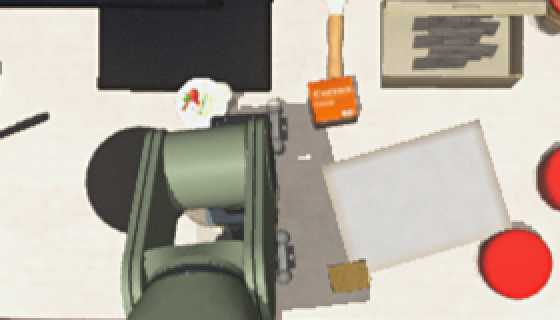

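send_rows(targets=[[[0,0,-0.01,0.002,0.036,0,-0.15],[0,0,-0.01,0.002,0.036,0,-0.15],[0,0,-0.01,0.004,0.036,0,-0.15],[0,0,-0.01,0.004,0.036,0,-0.15],[0,0,-0.01,0.004,0.036,0,-0.15],[0,0,-0.01,0.004,0.036,0,-0.15],[0,0,-0.01,0.004,0.036,0,-0.15],[0,0,-0.01,0.004,0.036,0,-0.15],[0,0,-0.01,0.004,0.036,0,-0.15],[0,0,-0.01,0.004,0.036,0,-0.15],[0,0,0,0.004,0.036,0,-0.15],[0,0,0,0,0,0,-0.15]]])

```text
time_s: 10.05
ee_pos: [545.6, 152.4, 26.0]
ee_rot: [180.0, -0.1, 84.9]
force: [-0.2, -0.9, -0.8]
gripper_width: 52.4
gripper_force: 0.4
```

```bash
python3 -c "
from h import *
sfit()"
```

```text
t 10.1 tcp [545.6 152.1  25.9] yaw 84.9 F [ 0.7 -0.2 -0.4]
side: cheese [549.9 208.8] 731 tool along 56.9 lat -0.7 div-local 22.9 169.8 mat off [ -5.3 -35.1]
```

send_rows(targets=[[[0,0,0,0.004,0.032,0,-0.15],[0,0,0,0.004,0.032,0,-0.15],[0,0,0,0.004,0.032,0,-0.15],[0,0,0,0.004,0.032,0,-0.15],[0,0,0,0.003,0.028,0,-0.15],[0,0,0,0.002,0.02,0,-0.15],[0,0,0,0,0.01,0,-0.15],[0,0,0,0,0,0,-0.15]]])

```text
time_s: 10.9
ee_pos: [549.6, 188.7, 26.0]
ee_rot: [180.0, -0.0, 84.9]
force: [-0.4, -2.5, 1.4]
gripper_width: 52.7
gripper_force: 1.1
```

```bash
python3 -c "
from h import *
sfit()"
```

```text
t 10.95 tcp [549.6 188.7  25.9] yaw 84.9 F [ 1.  -1.2  1.1]
side: cheese [553.8 245. ] 786 tool along 56.5 lat -0.8 div-local 29.2 205.7 mat off [-1.4  1.1]
```

Centred on the mat. Now I back straight off along the tool axis, raise, and check from above.

send_rows(targets=[[[0,0,0,-0.003,-0.04,0,-0.15],[0,0,0,-0.006,-0.07,0,-0.15],[0,0,0,-0.008,-0.1,0,-0.15],[0,0,0,-0.008,-0.1,0,-0.15],[0,0,0,0,0,0.15,-0.15],[0,0,0,0,0,0.2,-0.15],[0,0,0,0,0,0.2,-0.15],[0,0,0,0,0,0.2,-0.15],[0,0,0,0,0,0.15,-0.15]]])

```text
time_s: 11.85
ee_pos: [544.7, 125.4, 208.7]
ee_rot: [179.8, -0.1, 84.8]
force: [0.6, -0.3, -0.2]
gripper_width: 52.6
gripper_force: 0.0
```

send_rows(targets=[[[0,0,0,0,-0.2,0,-0.15],[0,0,0,0,-0.22,0,-0.15],[0,0,0,0,-0.22,0,-0.15],[0,0,0,0,-0.22,0,-0.15],[0,0,0,0,-0.22,0,-0.15],[0,0,0,0,-0.22,0,-0.15],[0,0,0,0,-0.22,0,-0.15],[0,0,0,0,-0.2,0,-0.15],[0,0,0,0,0,0,-0.15]]])

```text
time_s: 12.75
ee_pos: [543.5, -222.9, 205.5]
ee_rot: [180.0, 0.1, 84.6]
force: [0.1, 1.0, 0.3]
gripper_width: 52.3
gripper_force: 0.0
```

```bash
python3 - <<'E'
from h import *
print(cheese(box=np.array([[490,180],[620,310]])))
p,d=optics.grab_frame("top");cv2.imwrite("pics/f.png",p[100:260,150:430,::-1].repeat(2,0).repeat(2,1))
E
```

```text
(array([557.44854736, 243.17254639]), 48.53884506225586, array([556.93866239, 242.38069107]), np.int64(918))
```

View pics/f.png

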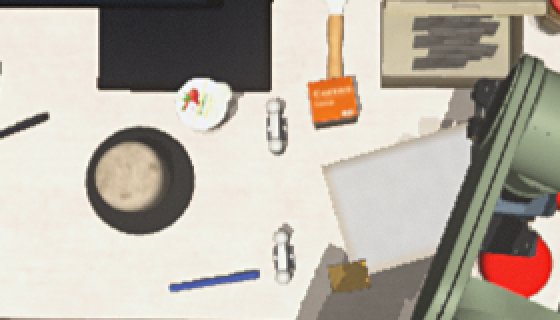

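The cheese stands wholly on the mat at crop (133,176), about 2 mm from its centre by depth. The carton, pot, cut and pen haven't moved, and the robot is clear. Handing in.

```bash
python3 -c "
from workcell import env
print(env.job_done())"
```

```text
the job is handed in; nothing more can be done
None
```

I pushed the grey cheese through the divider opening and left it standing on the mat, about 2 mm off centre by the top camera; the bystanders look unmoved, and I handed the job in at about 13 s, with no verdict shown.

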